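Turn the recipe book's stiff leaf with a fingertip

ROBOT

A 7-joint arm with a two-finger parallel gripper is mounted at the origin on the work surface. World frame = base frame: x ahead of the robot, y to its left, z up, the work surface at z = 0. Lengths are in m, angles in rad, forces in N, time in s.
With the tool pointing down it reaches from about 0.425 to 0.925 m from the base axis. Payload 6.8 kg.
Tool frame: the origin (TCP) lies on the centre line of the jaws, within the pads' length; the fingertips stand 8 mm ahead of it and the grasp point (between the pads) lies 11 mm behind it (bot.tips_ahead is the distance from the TCP to the fingertips, in m); z points along the fingers, y is the line along which they close (so a half turn about z gives the same grasp; the last joint's range is limited). The gripper opens to 85 mm and grips with 20 to 120 N. Pads are 22 mm wide; open, the fingers measure 114 mm over their backs; the gripper's body (76 mm by 85 mm) begins 54 mm behind the grasp point. The pads swing forward as they close: fully open they stand 13 mm farther back than shut.
Start: joints at [-1.311, 0.477, 0.022, 1.555, -0.011, 1.109, -0.083], TCP at [0.243, 0.63, 0.239] pointing down, gripper open.
Joint ranges: [-2.96, 2.96], [-0.34, 2.1], [-1.41, 1.46], [0.24, 2.44], [-1.37, 4.51], [0.17, 1.92], [-2.96, 2.96]. Speed limits (rad/s): [2.39, 2.39, 3.14, 3.14, 3.14, 3.14, 3.14].

INTERFACE

Orientations are given as a unit quaternion [w, x, y, z].
In Python, from station import bot gives the robot as it stands.
- The arm moves only by the tool send_rows, never from a script. Its argument "deltas" is text: rows parted by semicolons, each of 4 numbers parted by spaces: the shift along the tool's x, y, z in m, then the turn about the tool's z in degrees. In form: x y z spin; .... A call has 1 to 5 rows; each row is the pose to reach, as a shift and turn from the pose commanded when the call began, along the tool's axes at that moment; what a row does not reach only later rows make up. A row lasts 1/10 s, in which the tool goes at most 50 mm and 8.59 degrees, less where a joint would pass 70% of its speed; a pose out of reach is approached as far as the arm can. A call with a gripper value outside its range is refused whole. "claw" is the opening, from 0 (shut) to 1 (fully open), set as the call begins (left out, the last holds). The fingers move at their own pace and stop on an object; "force" is the grip in N (left out, the last holds). Time passes only in rows, so rows that repeat a pose let the fingers close. It gives the time, the measured TCP pose, the force, the opening and the grip force at its end, in the units of the state.
- bot.get_obs(): the state, without advancing time (a new reading comes with each control period).
- bot.read_camera(name): name is "scene" or "top" or "wrist"; returns a dict with "img" (480x640x3 uint8, red, green, blue), "depth" (480x640 float32, m along the optical axis (not along the pixel's ray), 0 where there is no reading), "fx", "fy", "cx", "cy" (pixels), "dist_coeffs" ([k1, k2, p1, p2, k3] as OpenCV has them; the pictures are not rectified), "camera_from_world" (4x4, takes a point from world to camera coordinates). Camera axes: x right, y up, looking along -z (the intrinsics and any distortion apply to the point x, -y, -z); pixel columns grow to the right and rows downward; lengths in m; the calibration is good to about 2 mm. A picture is of the moment at which its call begins.
- bot.hand_in(): hands the job in; it is judged then, once.
Trained networks look in a picture, given as the dict that the camera call returned (one of the last four; its "shot" number tells which), for a name from the list of things; names that differ only in an ending like _2 or _b are one class to them, and where a whole thing is asked for, a point or a joint stands for the part that bears it (a point fixed in the world has none). Each returns a list of dicts, best first, with "confidence" (0 to 1); they miss things now and then, are a little off and sometimes report something else, mostly with a low value. They report only what shows in the picture. A call takes as long as a camera call.
- bot.masks_of(picture, query): "mask" (480x640 bool, what is visible of it).
- bot.landmark_of(picture, query): "xyz" ([x, y, z] in m, in world coordinates, good to about 4 mm: a listed point, or the origin of a listed thing).
The state is a dict: "t": time; "q": joint angles; "joint_vel": joint speeds; "joint_torque": joint torques, N m; "eef_pos": TCP position; "tool_rot": TCP orientation; "contact_force": force on the tool from outside, world axes, zero at the start; "torque": the same for the moment, N m; "gripper_width": opening from 0.0 (shut) to 1.0 (fully open); "grasp_force": force on a finger pad.
Only numpy, scipy, OpenCV 4.12 (cv2) and the standard library are available. Lean on these libraries where they do the work, as an engineer would, in place of code of your own. Each camera call takes 0.05 s, during which the arm holds its last target. There are 200 camera calls.

TASK

Turn the raised leaf of the open recipe book over its spine with a fingertip, pushing it from below past upright and on down until it lies flat on the pages on the other side, then take the hand away. Only push it, without slamming it: do not take the leaf between the fingers, do not lift the book or shove it along the counter, and leave the mug, butter dish, plate and teaspoon where they are.

Things in the scene. Friction and masses are not known exactly. Their poses are not given: they have to be found in the camera images.
- recipe_book: Loose ring-bound recipe book lying open, 0.85 kg. Dark board 180 (its x) x 290 (y) x 4 mm; white page stacks, 17 to 139 mm either side of the spine and 172 mm along it, with tops 17 mm above the worktop. Origin: centre of the board's underside, below the spine. x runs along the spine (away from the robot at yaw 0), y to the side where the leaf must end. Wire rings, radius 12 mm, at the spine.
- spine_mid (a point): Middle of the spine, on the hinge line of the leaf, 19 mm above the worktop; the hinge line runs along the book's x axis. Axes as the book's.
- leaf (a joint): Angle of the leaf about the spine: 0 = flat on the book's -y pages, 1.57 upright, 3.14 = flat on the +y pages (stop). Starts ajar at 0.35 to 0.75. Rigid light-wood board with printed panels, 70 g, 4 mm thick, 172 mm along the spine, 8 to 130 mm out from the hinge line. Stiff binding: stays where it is left, no spring; about 1 N at the free edge turns it.
- leaf_edge (a point): Middle of the leaf's free edge, mid-thickness, 130 mm from the hinge line. Axes turn with the leaf: x along the spine, -y from the spine out to the free edge, z across the leaf (up when the angle is 0).
- mug: Clear glass mug, 80 mm wide, 95 mm tall, with a handle at its +y; origin at the centre of its underside. Bystander.
- butter_dish: White ceramic butter dish with its lid on (one piece), 165 x 100 mm, 81 mm tall to the top of the lid knob; origin at the centre of its underside. Bystander.
- plate: Empty blue plastic plate, 150 mm across, 18 mm tall; origin at the centre of its underside. Bystander.
- teaspoon: Steel teaspoon about 140 mm long lying along its x axis; origin on the underside. Bystander.
- toaster: Stainless toaster, 165 mm (its x) x 285 mm (its y) x 180 mm tall, with a lever and a browning knob on its -y end; fixed; origin at the centre of its underside. Obstacle only.

How it is judged:
By the outcome, as a careful person would: the job done as asked, in the order asked, and still so for the second after the job is handed in, with the robot touching nothing.
It also fails if it takes over 40 s, if anything falls off the work surface, if the arm or the gripper's body presses on something with over 40 N, if the wrist force passes 120 N, or if a joint passes its speed limit or range.

## Working session

There is one attempt and no reset: what is moved stays moved. The work goes in short steps, Python scripts to look and compute and a tool call to move; the robot and the scene stay as the last step left them, time stands still between calls to the robot, and variables do not carry over. Pictures are saved under pics/ and viewed, at most 10 in all, crops included, and the job is handed in when it is done.

Besides the shell and the picture viewer there is one more tool, called as name(argument=value, ...), one argument or row to a line, values as JSON. send_rows: Moves the arm, as the interface text tells. Its arguments: {"type":"object","properties":{"deltas":{"type":"string"},"claw":{"type":"number"},"force":{"type":"number"}},"required":["deltas"]}

```bash
mkdir -p pics
python3 - <<'E'
from station import bot
import cv2,numpy as np
o=bot.get_obs();print(o['t'],o['eef_pos'],o['tool_rot'],o['gripper_width'])
for c in ['scene','top']:
    p=bot.read_camera(c);cv2.imwrite(f'pics/{c}0.png',p['img'][:,:,::-1])
    for n in ['recipe_book','spine_mid','leaf_edge','mug','butter_dish','plate','teaspoon','toaster']:
        r=bot.landmark_of(p,n)
        print(c,n,[(np.round(a['xyz'],3).tolist(),round(a['confidence'],2)) for a in r[:2]])
E
```

```text
0.0 [0.24253511 0.62931437 0.23833182] [-8.32148226e-05  1.82832747e-01  9.83143606e-01 -9.10807362e-04] 1.0003824367943421
scene recipe_book [([0.538, 0.104, -0.0], 0.58)]
scene spine_mid [([0.534, 0.106, 0.018], 0.68)]
scene leaf_edge [([0.505, -0.011, 0.066], 0.81)]
scene mug [([0.462, -0.436, 0.002], 0.87)]
scene butter_dish [([0.629, -0.416, 0.002], 0.73)]
scene plate [([0.798, -0.119, -0.002], 0.74)]
scene teaspoon [([0.791, 0.166, -0.001], 0.86)]
scene toaster [([0.562, 0.516, -0.002], 0.55)]
top recipe_book [([0.532, 0.104, -0.004], 0.63)]
top spine_mid [([0.536, 0.107, 0.019], 0.64)]
top leaf_edge []
top mug [([0.458, -0.441, -0.002], 0.72)]
top butter_dish [([0.635, -0.416, -0.002], 0.91), ([0.459, -0.44, -0.0], 0.66)]
top plate [([0.802, -0.12, -0.003], 0.78)]
top teaspoon [([0.794, 0.171, -0.001], 0.74)]
top toaster []
```

View pics/scene0.png

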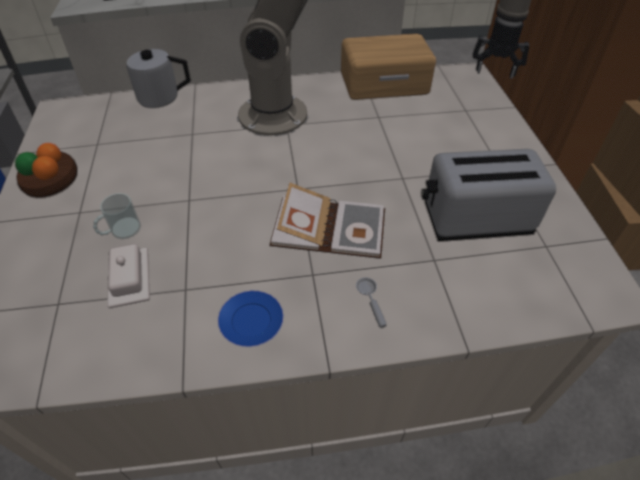

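View pics/top0.png

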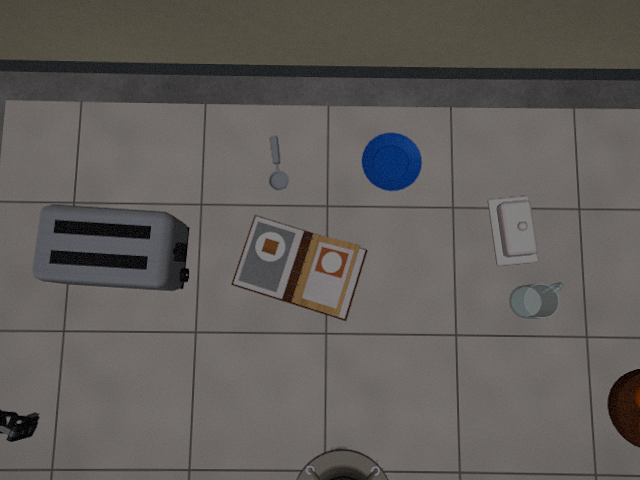

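The scene view shows the book with its spine at about (330,225) and the leaf raised on the left. The top view puts the spine between (290,300) and (308,235), a yaw of about -15°. The toaster is off to the +y side, and the bystanders are clear of the push. Next I'll refine the yaw and the leaf angle.

```bash
cat > h.py <<'E'
from station import bot
import cv2,numpy as np
def pts(p,m):
    v,u=np.nonzero(m&(p['depth']>0));d=p['depth'][v,u]
    K=np.array([[p['fx'],0,p['cx']],[0,p['fy'],p['cy']],[0,0,1.]])
    n=cv2.undistortPoints(np.c_[u,v].astype(float)[:,None],K,np.array(p['dist_coeffs']))[:,0]
    c=np.c_[n[:,0]*d,-n[:,1]*d,-d,np.ones_like(d)]
    return (np.linalg.inv(p['camera_from_world'])@c.T).T[:,:3]
E
python3 - <<'E'
from h import *
for c in ['top','scene']:
    p=bot.read_camera(c)
    for n in ['recipe_book','leaf']:
        r=bot.masks_of(p,n)
        if not r: print(c,n,None);continue
        m=cv2.erode(r[0]['mask'].astype(np.uint8),np.ones((3,3)))>0
        X=pts(p,m);X=X[(X[:,2]>-.01)&(X[:,2]<.2)]
        rect=cv2.minAreaRect(X[:,:2].astype(np.float32))
        print(c,n,r[0]['confidence'],len(X),rect,np.percentile(X[:,2],[2,50,98]))
        if n=='leaf':
            q=X.mean(0);nv=np.linalg.svd(X-q)[2][2];nv*=np.sign(nv[2])
            print('tilt',np.arccos(nv[2]),'yaw',np.degrees(np.arctan2(nv[1],nv[0]))-90,np.std((X-q)@nv))
E
```

```text
top recipe_book None
top leaf 0.66 3178 ((0.517872154712677, 0.04700516536831856), (0.10876413434743881, 0.16530989110469818), 73.07288360595703) [0.0248473  0.04685467 0.067664  ]
tilt 0.3734951576423158 yaw -16.561033408592436 0.0022566124486717303
scene recipe_book 0.69 5559 ((0.5393784642219543, 0.10805992782115936), (0.28099870681762695, 0.1769179403781891), 73.1212387084961) [0.00228622 0.01814315 0.06538054]
scene leaf 0.67 1946 ((0.5205225348472595, 0.045303840190172195), (0.10772743821144104, 0.16814322769641876), 72.6327896118164) [0.02505123 0.04579279 0.06617346]
tilt 0.3705434059713815 yaw -16.388204259986566 0.0018338211874911459
```

send_rows(
  deltas="-0.03 -0.034 0 0; -0.06 -0.068 0 0; -0.09 -0.102 0 0; -0.12 -0.136 0 0; -0.15 -0.17 0 0",
  claw=0,
)

```text
t: 1.7
eef_pos: [0.322, 0.4156, 0.2395]
tool_rot: [0.0, 0.183, 0.983, 0.0]
contact_force: [1.1, 0.5, -0.3]
gripper_width: 0.144
grasp_force: 0.0
```

send_rows(
  deltas="-0.03 -0.034 0 0; -0.06 -0.068 0 0; -0.09 -0.102 0 0; -0.12 -0.136 0 0; -0.15 -0.17 0 0",
)

```text
t: 2.2
eef_pos: [0.4008, 0.203, 0.2397]
tool_rot: [0.0, 0.183, 0.983, 0.0]
contact_force: [1.6, 0.2, 0.1]
gripper_width: -0.005
grasp_force: 0.0
```

send_rows(
  deltas="-0.03 -0.034 0 0; -0.06 -0.068 0 0; -0.09 -0.102 0 0; -0.12 -0.136 0 0; -0.174 -0.207 0 0",
)

```text
t: 2.7
eef_pos: [0.4781, -0.0145, 0.2398]
tool_rot: [0.001, 0.182, 0.983, 0.0]
contact_force: [1.5, 0.2, -0.7]
gripper_width: 0.001
grasp_force: 0.0
```

send_rows(
  deltas="0 0 0 8.5; 0 0 0 17; 0 0 0 25.5; 0 0 0 34; 0 0 0 42.5",
)

```text
t: 3.2
eef_pos: [0.4775, -0.0134, 0.2395]
tool_rot: [0.0, 0.529, 0.848, 0.0]
contact_force: [0.5, 0.1, 0.5]
gripper_width: -0.001
grasp_force: 0.0
```

send_rows(
  deltas="0 0 0 8.5; 0 0 0 17; 0 0 0 25.5; 0 0 0 34; 0 0 0 43.2",
)

```text
t: 3.7
eef_pos: [0.4775, -0.0133, 0.2395]
tool_rot: [0.0, 0.801, 0.598, 0.0]
contact_force: [0.3, -0.4, -0.0]
gripper_width: 0.006
grasp_force: 0.0
```

```bash
cat >> h.py <<'E'
Y=np.array([.289,.957,0]);Xb=np.array([.957,-.289,0]);S=np.array([.536,.106,.019])
def st():
    o=bot.get_obs();d=o['eef_pos']-S;q=o['tool_rot']
    from scipy.spatial.transform import Rotation as R
    Rm=R.from_quat(np.r_[q[1:],q[0]]).as_matrix()
    print('t',round(o['t'],2),'xb,yb,tipz',np.round([d@Xb,d@Y,o['eef_pos'][2]-bot.tips_ahead],4),'xang',round(np.degrees(np.arctan2(Rm[1,0],Rm[0,0])),1),'F',np.round(o['contact_force'],1),round(o['gripper_width'],2),'q',np.round(o['q'],2))
E
python3 -c "
from h import *
st()"
```

```text
t 3.7 xb,yb,tipz [-0.0215 -0.1311  0.2315] xang 73.5 F [ 0.3 -0.4 -0. ] 0.01 q [-0.64  0.16  0.61  2.04 -0.11  0.97 -0.27]
```

send_rows(
  deltas="-0.03 0.02 0 0; -0.03 0.02 0.04 0; -0.03 0.02 0.08 0; -0.03 0.02 0.12 0; -0.03 0.02 0.15 0",
)

```text
t: 4.2
eef_pos: [0.4876, -0.0476, 0.0873]
tool_rot: [-0.0, 0.799, 0.601, -0.001]
contact_force: [-0.1, 0.1, 1.1]
gripper_width: 0.002
grasp_force: 0.0
```

send_rows(
  deltas="0 0 0.015 0; 0 0 0.03 0; 0 0 0.045 0; 0 0 0.045 0; 0 0 0.045 0",
)

```text
t: 4.7
eef_pos: [0.4884, -0.0478, 0.0445]
tool_rot: [-0.0, 0.8, 0.601, -0.0]
contact_force: [0.1, -0.3, 1.1]
gripper_width: 0.002
grasp_force: 0.0
```

```bash
python3 -c "
from h import *
st()
for c in ['scene','wrist']: p=bot.read_camera(c);cv2.imwrite(f'pics/{c}1.png',(p['img'] if c=='wrist' else cv2.resize(p['img'][130:310,200:440],None,fx=3,fy=3))[:,:,::-1])"
```

```text
t 4.7 xb,yb,tipz [-0.0011 -0.1609  0.0365] xang 73.8 F [ 0.1 -0.3  1.1] 0.0 q [-0.39  0.51  0.46  2.16 -0.42  0.55  0.09]
```

View pics/scene1.png

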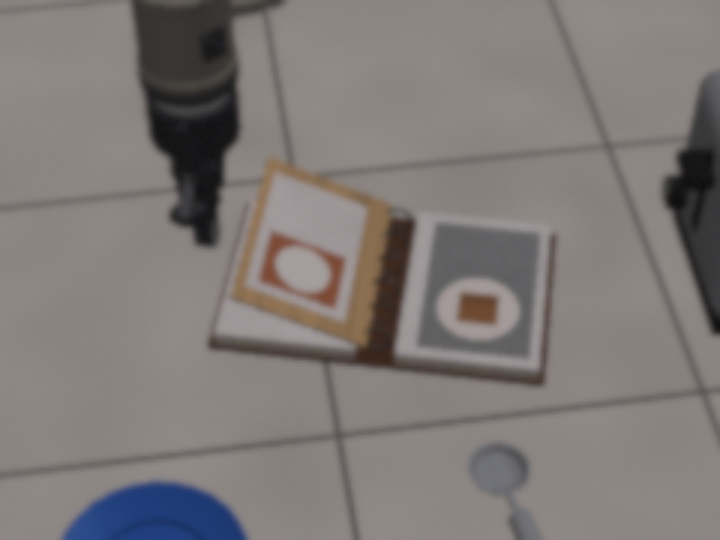

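The picture shows the shut fingers at about (205,235), just outside the leaf's free edge at about (250,230) and clear of it. Next I'll compute the push path.

```bash
cat > path.py <<'E'
from h import *
def P(t):
    if t<np.pi/2:
        f=(t-.37)/(np.pi/2-.37);g=.040-.015*f
        return np.array([-.13*np.cos(t)-.011-.001*f,.019+.13*np.sin(t)-g])
    r=.105;c=r*np.array([-np.cos(t),np.sin(t)])+.002*np.array([-np.sin(t),-np.cos(t)])
    return c+[-.011,.019]
E
python3 - <<'E'
from path import *
p0=np.array([-.161,.0365]);
for blk in [[.37],[.42,.47,.52,.57,.62],[.7,.78,.86,.94,1.02],[1.1,1.18,1.26,1.34,1.42],[1.5,1.58,1.66,1.74,1.82],[1.9,1.98,2.06,2.14,2.22],[2.3,2.38,2.46,2.54,2.62],[2.7,2.78,2.86,2.94,3.0],[3.04,3.08,3.11,3.14]]:
    print('; '.join('%.4f 0 %.4f 0'%(P(t)[0]-p0[0],-(P(t)[1]-p0[1])) for t in blk));p0=P(blk[-1])
E
```

```text
0.0288 0 0.0105 0
0.0025 0 -0.0066 0; 0.0052 0 -0.0131 0; 0.0083 0 -0.0195 0; 0.0116 0 -0.0256 0; 0.0152 0 -0.0316 0
0.0063 0 -0.0092 0; 0.0133 0 -0.0179 0; 0.0208 0 -0.0260 0; 0.0289 0 -0.0334 0; 0.0374 0 -0.0402 0
0.0090 0 -0.0061 0; 0.0184 0 -0.0114 0; 0.0281 0 -0.0160 0; 0.0380 0 -0.0198 0; 0.0482 0 -0.0227 0
0.0103 0 -0.0021 0; 0.0194 0 -0.0034 0; 0.0278 0 -0.0031 0; 0.0361 0 -0.0022 0; 0.0444 0 -0.0006 0
0.0081 0 0.0022 0; 0.0160 0 0.0051 0; 0.0236 0 0.0086 0; 0.0309 0 0.0127 0; 0.0379 0 0.0174 0
0.0066 0 0.0052 0; 0.0127 0 0.0109 0; 0.0184 0 0.0171 0; 0.0235 0 0.0238 0; 0.0282 0 0.0308 0
0.0040 0 0.0074 0; 0.0075 0 0.0150 0; 0.0103 0 0.0230 0; 0.0124 0 0.0311 0; 0.0136 0 0.0373 0
0.0006 0 0.0042 0; 0.0010 0 0.0083 0; 0.0012 0 0.0115 0; 0.0013 0 0.0146 0
```

send_rows(
  deltas="0.01 0 0.009 0; 0.02 0 0.009 0; 0.025 0 0.009 0; 0.028 0 0.009 0; 0.03 0 0.008 0",
)

```text
t: 5.3
eef_pos: [0.4962, -0.02, 0.0363]
tool_rot: [0.0, 0.8, 0.6, -0.001]
contact_force: [-2.1, -6.4, 1.1]
gripper_width: -0.001
grasp_force: 0.0
```

send_rows(
  deltas="0.003 0 -0.007 0; 0.006 0 -0.013 0; 0.009 0 -0.019 0; 0.012 0 -0.025 0; 0.016 0 -0.031 0",
)

```text
t: 5.8
eef_pos: [0.501, -0.003, 0.0679]
tool_rot: [-0.0, 0.799, 0.601, 0.0]
contact_force: [-2.3, -2.9, 1.2]
gripper_width: 0.002
grasp_force: 1.2
```

Run:
```python
from h import *
st()
p=bot.read_camera('scene')
cv2.imwrite('pics/s2.png',cv2.resize(p['img'][130:310,200:440],None,fx=3,fy=3)[:,:,::-1])
for n in ['leaf_edge','spine_mid']:
    r=bot.landmark_of(p,n)
    if r: d=r[0]['xyz']-S;print(n,r[0]['confidence'],np.round([d@Xb,d@Y,d[2]],3),np.arctan2(d[2],-d@Y))
```

```text
t 5.8 xb,yb,tipz [-0.002  -0.1144  0.0599] xang 73.8 F [-2.3 -2.9  1.2] 0.0 q [-0.51  0.49  0.5   2.13 -0.4   0.62 -0.02]
leaf_edge 0.65 [ 0.007 -0.099  0.078] 0.6693810162753294
spine_mid 0.58 [-0.001 -0.002 -0.001] -0.24358452137908035
```

View pics/s2.png

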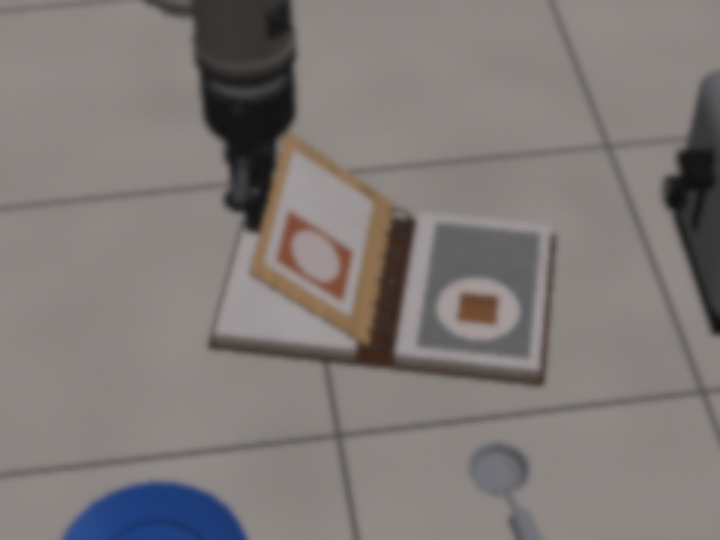

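The picture shows the leaf up at about 0.67 rad, with the edge at (285,140) resting on the fingers. The book hasn't moved, so I'll keep pushing along the arc.

send_rows(
  deltas="0.006 0 -0.009 0; 0.013 0 -0.018 0; 0.02 0 -0.026 0; 0.028 0 -0.033 0; 0.036 0 -0.039 0",
)

```text
t: 6.45
eef_pos: [0.5116, 0.0321, 0.1072]
tool_rot: [0.0, 0.799, 0.601, 0.0]
contact_force: [-0.1, -0.5, 0.3]
gripper_width: 0.002
grasp_force: 0.3
```

send_rows(
  deltas="0.009 0 -0.006 0; 0.018 0 -0.011 0; 0.027 0 -0.015 0; 0.037 0 -0.018 0; 0.047 0 -0.02 0",
)

```text
t: 6.95
eef_pos: [0.5245, 0.077, 0.1265]
tool_rot: [0.0, 0.8, 0.601, 0.0]
contact_force: [0.1, -0.4, 0.2]
gripper_width: -0.0
grasp_force: 0.4
```

Run:
```python
from h import *
st()
p=bot.read_camera('scene')
cv2.imwrite('pics/s3.png',cv2.resize(p['img'][130:310,200:440],None,fx=3,fy=3)[:,:,::-1])
for n in ['leaf_edge','spine_mid']:
    r=bot.landmark_of(p,n)
    if r: d=r[0]['xyz']-S;print(n,r[0]['confidence'],np.round([d@Xb,d@Y,d[2]],3),np.arctan2(d[2],-d@Y))
```

```text
t 6.95 xb,yb,tipz [-0.0026 -0.0311  0.1185] xang 73.8 F [ 0.1 -0.4  0.2] -0.0 q [-0.71  0.43  0.56  2.03 -0.32  0.76 -0.23]
leaf_edge 0.57 [ 0.006 -0.017  0.128] 1.4415282642649943
spine_mid 0.88 [ 0.    -0.001 -0.004] -1.4533394736322078
```

View pics/s3.png

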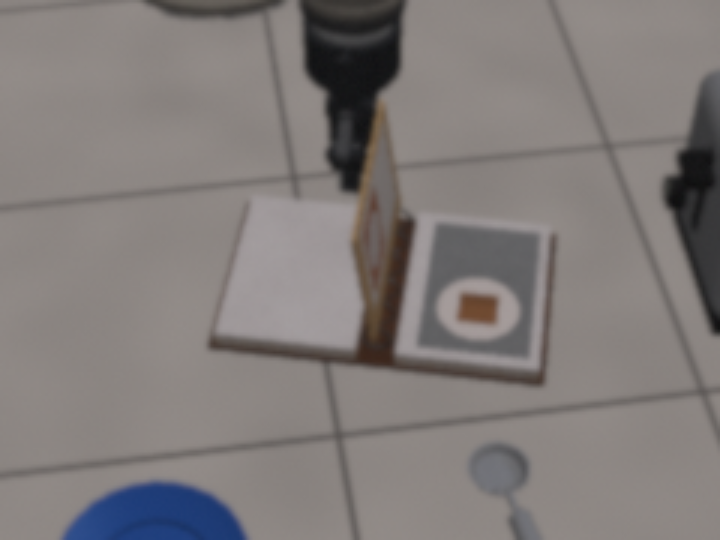

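The picture shows the leaf at about 1.44 rad, nearly upright, with the finger behind it at (350,180). The book is still in place, so I'll push past upright.

send_rows(
  deltas="0.01 0 -0.002 0; 0.019 0 -0.003 0; 0.028 0 -0.003 0; 0.036 0 -0.002 0; 0.044 0 -0.001 0",
)

```text
t: 7.6
eef_pos: [0.5367, 0.1192, 0.1272]
tool_rot: [0.0, 0.799, 0.601, 0.0]
contact_force: [-0.1, -1.2, 0.5]
gripper_width: 0.001
grasp_force: 0.3
```

send_rows(
  deltas="0.008 0 0.002 0; 0.016 0 0.005 0; 0.024 0 0.009 0; 0.031 0 0.013 0; 0.038 0 0.017 0",
)

```text
t: 8.1
eef_pos: [0.5471, 0.1555, 0.1098]
tool_rot: [-0.0, 0.8, 0.601, -0.0]
contact_force: [-0.4, -0.0, 0.3]
gripper_width: 0.002
grasp_force: 0.3
```

Run:
```python
from h import *
st()
p=bot.read_camera('scene')
cv2.imwrite('pics/s4.png',cv2.resize(p['img'][130:310,200:440],None,fx=3,fy=3)[:,:,::-1])
for n in ['leaf_edge','spine_mid']:
    r=bot.landmark_of(p,n)
    if r: d=r[0]['xyz']-S;print(n,r[0]['confidence'],np.round([d@Xb,d@Y,d[2]],3),np.arctan2(d[2],-d@Y))
```

```text
t 8.1 xb,yb,tipz [-0.0037  0.0506  0.1018] xang 73.8 F [-0.4 -0.   0.3] 0.0 q [-0.79  0.51  0.53  1.95 -0.36  0.77 -0.34]
leaf_edge 0.9 [0.005 0.081 0.105] 2.2300289660070103
spine_mid 0.88 [-0.001 -0.002 -0.001] -0.6459552620436981
```

View pics/s4.png

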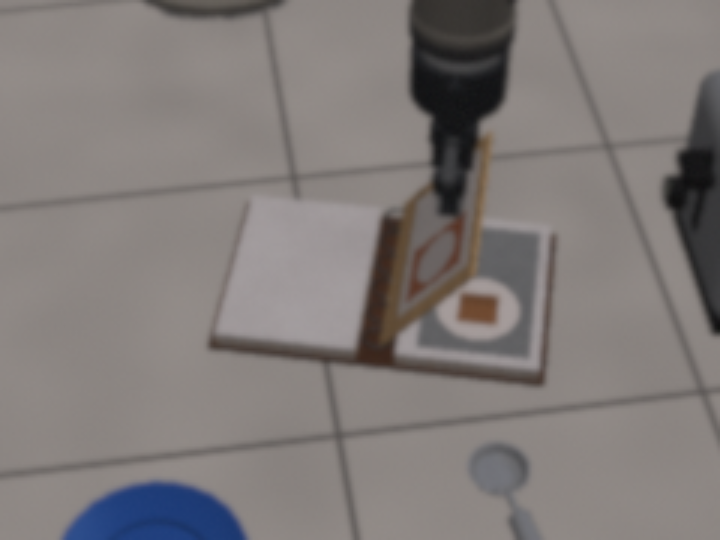

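The picture shows the leaf at about 2.23 rad with the fingertip on its face at (450,205). That matches the plan, so I'll continue down.

send_rows(
  deltas="0.007 0 0.005 0; 0.013 0 0.011 0; 0.018 0 0.017 0; 0.023 0 0.024 0; 0.028 0 0.031 0",
)

```text
t: 8.75
eef_pos: [0.5549, 0.1823, 0.0786]
tool_rot: [-0.0, 0.799, 0.601, -0.0]
contact_force: [0.2, -0.1, 0.5]
gripper_width: 0.003
grasp_force: 0.2
```

send_rows(
  deltas="0.004 0 0.007 0; 0.007 0 0.014 0; 0.01 0 0.021 0; 0.012 0 0.028 0; 0.013 0 0.034 0",
)

```text
t: 9.25
eef_pos: [0.5584, 0.1945, 0.0446]
tool_rot: [-0.0, 0.8, 0.601, -0.0]
contact_force: [-0.6, -0.4, 0.5]
gripper_width: -0.003
grasp_force: 0.2
```

```bash
python3 -c "
from h import *
st()"
```

```text
t 9.25 xb,yb,tipz [-0.0042  0.0912  0.0366] xang 73.8 F [-0.6 -0.4  0.5] -0.0 q [-0.78  0.64  0.46  1.92 -0.43  0.68 -0.34]
```

send_rows(
  deltas="0 0 0.003 0; 0.001 0 0.006 0; 0.001 0 0.009 0; 0.001 0 0.011 0; 0.001 0 0.013 0",
)

```text
t: 9.75
eef_pos: [0.5588, 0.1954, 0.0323]
tool_rot: [-0.0, 0.8, 0.601, 0.0]
contact_force: [-0.0, 0.3, -0.2]
gripper_width: -0.002
grasp_force: 0.2
```

send_rows(
  deltas="0 0 0.001 0; 0 0 0.002 0; 0 0 0.003 0; 0 0 0.003 0; 0 0 0.003 0",
)

```text
t: 10.25
eef_pos: [0.5586, 0.1952, 0.0293]
tool_rot: [0.0, 0.8, 0.601, -0.0]
contact_force: [-0.1, -0.6, 0.4]
gripper_width: -0.003
grasp_force: 0.0
```

```bash
python3 -c "
from h import *
st()"
```

```text
t 10.25 xb,yb,tipz [-0.0041  0.0919  0.0213] xang 73.8 F [-0.1 -0.6  0.4] -0.0 q [-0.77  0.66  0.44  1.93 -0.45  0.65 -0.33]
```

send_rows(
  deltas="0 0 0.001 0; 0 0 0.002 0; 0 0 0.002 0",
)

```text
t: 10.55
eef_pos: [0.5588, 0.1952, 0.0288]
tool_rot: [-0.001, 0.8, 0.6, 0.0]
contact_force: [-4.6, -1.2, 15.8]
gripper_width: -0.001
grasp_force: 8.0
```

The fingertip reads a firm 16 N of contact, so the leaf is down on its stop. I'll retreat straight up and check.

send_rows(
  deltas="0 0 -0.005 0; 0 0 -0.02 0; 0 0 -0.05 0; 0 0 -0.09 0; 0 0 -0.13 0",
)

```text
t: 11.05
eef_pos: [0.5584, 0.1949, 0.1591]
tool_rot: [0.0, 0.8, 0.6, -0.0]
contact_force: [0.2, 0.5, -0.0]
gripper_width: 0.0
grasp_force: 0.0
```

send_rows(
  deltas="-0.03 0 -0.03 0; -0.07 0 -0.05 0; -0.11 0 -0.06 0; -0.15 0 -0.06 0; -0.15 0 -0.06 0",
)

```text
t: 11.55
eef_pos: [0.5154, 0.0449, 0.2187]
tool_rot: [0.0, 0.802, 0.597, 0.0]
contact_force: [0.3, -0.4, 0.9]
gripper_width: -0.002
grasp_force: 0.0
```

Run:
```python
from h import *
st()
for c in ['scene','top']:
    p=bot.read_camera(c)
    if c=='scene': cv2.imwrite('pics/s5.png',cv2.resize(p['img'][130:310,200:440],None,fx=3,fy=3)[:,:,::-1])
    for n in ['leaf_edge','spine_mid']:
        r=bot.landmark_of(p,n)
        if r: d=r[0]['xyz']-S;print(n,r[0]['confidence'],np.round([d@Xb,d@Y,d[2]],3))
    r=bot.masks_of(p,'leaf')
    if r:
        m=cv2.erode(r[0]['mask'].astype(np.uint8),np.ones((3,3)))>0
        X=pts(p,m);X=X[X[:,2]<.06];d=X-S;a=np.polyfit(d@Y,X[:,2],1);print('slope',a,np.percentile(X[:,2],[5,50,95]))
```

```text
t 11.55 xb,yb,tipz [-0.002  -0.0644  0.2107] xang 73.3 F [ 0.3 -0.4  0.9] -0.0 q [-0.76  0.28  0.67  1.99 -0.21  0.95 -0.28]
leaf_edge 0.73 [0.006 0.132 0.   ]
spine_mid 0.86 [ 0.003  0.    -0.002]
slope [0.00343698 0.0205634 ] [0.01778432 0.02080325 0.02389241]
leaf_edge 0.61 [ 0.002  0.129 -0.003]
spine_mid 0.67 [ 0.     0.003 -0.001]
slope [0.00142125 0.02093968] [0.01685167 0.02106217 0.02537323]
```

View pics/s5.png

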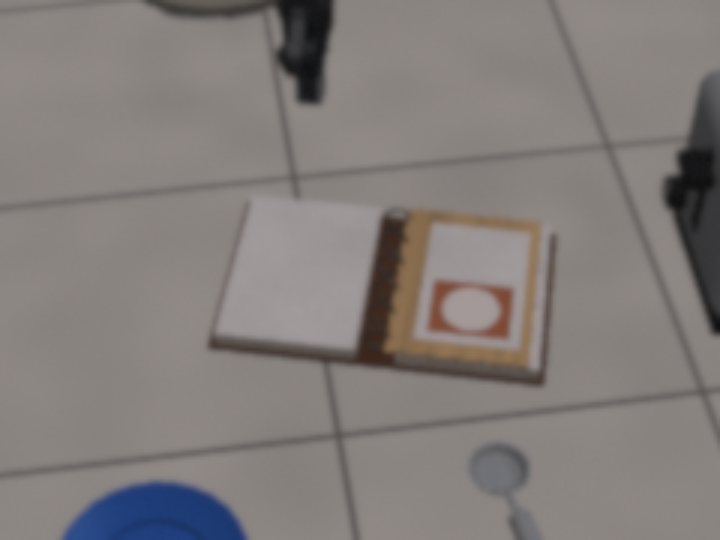

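The picture shows the leaf flat on the right-hand pages, from (390,350) to (545,220), with a measured slope near 0. The book hasn't moved and the hand is clear.

```bash
python3 -c "
from station import bot
print(bot.hand_in())"
```

```text
the job is handed in; nothing more can be done
None
```

The leaf is turned over its spine and lies flat on the +y pages, the book stayed where it was, the hand is clear, and I handed the job in at about 11.7 s; no verdict came back.

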